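Assemble a keyed plaster casting mould

ROBOT

A 6-joint arm with a two-finger parallel gripper is mounted at the origin on the work surface. World frame = base frame: x ahead of the robot, y to its left, z up, the work surface at z = 0. Lengths are in mm, angles in rad, forces in N, time in s.
With the tool pointing down it reaches from about 350 to 975 mm from the base axis. Payload 7.1 kg.
Tool frame: the origin (TCP) lies at the centre of the arm's flange, where the gripper is bolted on; the fingertips stand 182 mm ahead of it and the grasp point (between the pads) lies 163 mm ahead of it; z points along the fingers, y is the line along which they close (so a half turn about z gives the same grasp; the last joint's range is limited). The gripper opens to 88 mm and grips with 3 to 60 N. Pads are 20 mm wide; open, the fingers measure 115 mm over their backs; the gripper's body (75 mm by 178 mm) begins 61 mm behind the grasp point.
Start: joints at [-1.283, 0.423, 1.63, -0, 1.089, -0.019], TCP at [188.774, -595.794, 404.675] pointing down, gripper open.
Joint ranges: [-3, 3], [-0.9, 2.11], [0.09, 2.58], [-1.31, 4.45], [0.11, 2.69], [-2.54, 2.54]. Speed limits (rad/s): [2.39, 2.39, 3.01, 3.14, 3.14, 3.14].

INTERFACE

Orientations are given as a rotation vector (axis times angle).
In Python, from workcell import readout, get_image, ctrl gives the robot as it stands.
- The arm moves only by the tool step_arm, never from a script. Its argument "targets" is a list that holds one entry, the list of rows, each a list of 7 numbers: the shift along the world's x, y, z as a fraction of full scale, then the turn, a rotation vector about the world's x, y, z as a fraction of full scale, then the opening, from 0 (shut) to 1 (fully open). In form: [[[dx, dy, dz, wx, wy, wz, claw], ...]]. A call has exactly 5 rows; each row shifts and turns the commanded pose from where the row before left it; what a row does not reach is not made up. Full scale, the value 1, is 0.05 m for a shift and 4 degrees for a turn. A row lasts 1/8 s, in which the tool goes at most 62.5 mm and 10.7 degrees, less where a joint would pass 70% of its speed; a pose out of reach is approached as far as the arm can. A call with a number of a shift or a turn outside -1 to 1 is refused whole. A call with a gripper value outside its range is refused whole. The fingers move at their own pace and stop on an object; the grip force is fixed at half the most. Time passes only in rows, so rows that do not move let the fingers close, or fill a call up. It gives the time, the measured TCP pose, the force, the opening and the grip force at its end, in the units of the state.
- readout.get_obs(): the state, without advancing time (a new reading comes with each control period).
- get_image(name): name is "side" or "top" or "wrist"; returns a dict with "pixels" (420x560x3 uint8, red, green, blue), "intrinsics" (3x3 intrinsics, pixels), "extrinsics" (4x4, takes a point from world to camera coordinates). Camera axes: x right, y down, z forward; pixel columns grow to the right and rows downward; lengths in mm; the calibration is good to about 2 mm. A picture is of the moment at which its call begins. There is no depth.
- ctrl.close_job(): hands the job in; it is judged then, once.
The state is a dict: "t": time; "qpos": joint angles; "qvel": joint speeds; "joint_torque": joint torques, N m; "ee_pos": TCP position; "orientation": TCP orientation; "ft_force": force on the tool from outside, world axes, zero at the start; "moment": the same for the moment, N m; "width": finger opening in mm; "grasp_force": force on a finger pad.
Only numpy, scipy, OpenCV 4.12 (cv2) and the standard library are available. Lean on these libraries where they do the work, as an engineer would, in place of code of your own. Each camera call takes 0.05 s, during which the arm holds its last target. There are 200 camera calls.

TASK

Put the plaster casting mould together: seat the mould ring on the base, then the pouring collar on the ring, with the blue-marked ends all together, so that every lug drops into its notch and the parts lie flush. Lower each part gently rather than dropping it, let go, and leave the collar with the orange mark and everything else on the bench alone.

Things in the scene. Friction and masses are not known exactly. Their poses are not given: they have to be found in the camera images.
- mould_base: Off-white plaster mould base, a block 96 x 54 mm (x by y), fixed on a plywood board 128 x 82 x 12 mm with two low cleats. Origin on the table under its centre, z up; flat top 48 mm above the origin, with a 50 x 30 mm cavity and, at each end, a notch. Blue pencil stripes mark the wide-notch end, +x.
- base_wide_notch (a point): Middle of the floor of the base's wide notch, at its +x end: 37.5 mm wide (y), 11.5 mm deep, 16 mm long and open to the end face. The notch at the -x end is the same but 19.5 mm wide.
- mould_ring: Loose off-white plaster frame, 96 x 54 x 50 mm high with its lugs, about 0.2 kg, 50 x 30 mm window. Origin at the centre of its underside, level with the lugs' feet, z up; side walls 10 to 50 mm above it, to be gripped across the 54 mm (y). Seated, its origin is 38 mm above the base's, centred, x axes the same way; nearly 2 mm play each side. Top notches (wide at +x) as in the base.
- ring_wide_lug (a point): Foot of the ring's wide lug, under its blue-striped +x end: 34 mm wide (y), 10 mm deep, 14 mm long, flush with the end face, rounded edges. The lug at the -x end is 16 mm wide. The ring stands on both.
- mould_collar: Loose off-white plaster pouring collar, 96 x 54 x 44 mm high with its lugs, about 0.17 kg, round 30 mm hole in a flat top, no notches. Origin at the centre of its underside, level with the lugs' feet, z up; sides 10 to 44 mm above it, to be gripped across the 54 mm (y). Seated, its origin is 40 mm above the ring's, centred, x axes the same way; nearly 2 mm play each side.
- collar_wide_lug (a point): Foot of the collar's wide lug, under its blue-striped +x end (the stripe runs over the top edge too): same lugs as the ring's, 34 mm wide at +x, 16 mm at -x, 10 mm deep.
- odd_collar: Collar of another mould, not wanted: like the pouring collar but 80 x 54 x 44 mm and marked orange. Loose; origin at the centre of its underside.
- tea_cup: Loose grey-green glazed cup, 72 mm across, 70 mm high; origin at the centre of its underside. To be left alone.
- bisque_bowl: Loose pale bowl, 124 mm across, 55 mm high; origin at the centre of its underside. To be left alone.
- wood_rib: Loose light wooden throwing rib, a flat piece 85 x 45 x 8 mm; origin at the centre of its underside. To be left alone.
- glaze_jar: Loose amber glaze jar with a dark lid, 66 mm across, 85 mm high; origin at the centre of its underside. To be left alone.
- mallet: Loose mallet with a light wooden handle and dark head, about 240 mm long, lying flat along its x axis; origin on the table under it. To be left alone.
- soft_brush: Loose brush with a dark wooden handle, about 180 mm long, lying flat along its x axis; origin on the table under it. To be left alone.
There are look-alikes about, which are no part of the job. What is shaped like the mould_collar but pink or turquoise is not meant.

How it is judged (in metres and radians):
On the way:
1. the mould ring is seated flush in the base, lugs in their notches, and released (x of mould_ring in the frame of mould_base between -0.004 and 0.004 m and y of mould_ring in the frame of mould_base between -0.004 and 0.004 m and z of mould_ring in the frame of mould_base between 0.0355 and 0.0405 m and angle between mould_ring's own z axis and vertical below 0.05 rad and angle between the x axis of mould_ring and the x axis of mould_base, either way round below 0.1 rad and contact force between the fingers and mould_ring below 0.1 N and linear speed of mould_ring below 0.02 m/s and angular speed of mould_ring below 0.2 rad/s), for 0.2 s.
At the end, for the whole second after the job is handed in: The ring is seated in the base and the collar in the ring: each within 4 mm of centre along and across the part below, within 2.5 mm of its seated height (38 mm above the base's origin, 40 mm above the ring's), tilted less than 0.05 rad, long axes within 0.1 rad; both released and at rest (all of step 1 and x of mould_collar in the frame of mould_ring between -0.004 and 0.004 m and y of mould_collar in the frame of mould_ring between -0.004 and 0.004 m and z of mould_collar in the frame of mould_ring between 0.0375 and 0.0425 m and angle between mould_collar's own z axis and vertical below 0.05 rad and angle between the x axis of mould_collar and the x axis of mould_ring, either way round below 0.1 rad and contact force between the fingers and mould_collar below 0.1 N and linear speed of mould_collar below 0.02 m/s and angular speed of mould_collar below 0.2 rad/s); the robot touches nothing.
It fails at once if the orange-marked collar or anything else loose on the bench is moved more than 30 mm (distance of any of odd_collar, tea_cup, bisque_bowl, wood_rib, glaze_jar, mallet, soft_brush from where it was at the start of the episode above 0.03 m).
It fails at once if the mould ring is dropped (falls faster than 0.6 m/s out of the fingers, from about 20 mm or more) (linear speed of mould_ring above 0.6 m/s and contact force between the fingers and mould_ring below 0.1 N).
It fails at once if the mould collar is dropped (falls faster than 0.6 m/s out of the fingers, from about 20 mm or more) (linear speed of mould_collar above 0.6 m/s and contact force between the fingers and mould_collar below 0.1 N).
It also fails if it takes over 61 s, if anything falls off the work surface, if the arm or the gripper's body presses on something with over 40 N, if the wrist force passes 120 N, or if a joint passes its speed limit or range.

## Working session

There is one attempt and no reset: what is moved stays moved. The work goes in short steps, Python scripts to look and compute and a tool call to move; the robot and the scene stay as the last step left them, time stands still between calls to the robot, and variables do not carry over. Pictures are saved under pics/ and viewed, at most 10 in all, crops included, and the job is handed in when it is done.

Besides the shell and the picture viewer there is one more tool, called as a command line: name --argument value ..., lists and objects as JSON in quotes. step_arm: Moves the arm, as the interface text tells. Shift numbers are shares of 0.05 m and turn numbers shares of 4 degrees, none past 1 either way. Its arguments: {"type":"object","properties":{"targets":{"type":"array"}},"required":["targets"]}

```bash
mkdir -p pics; cat > h.py <<'E'
import numpy as np, cv2
from workcell import readout, get_image, ctrl
def snap(n,f):
    d=get_image(n); np.savez('pics/'+f+'.npz',**{k:np.array(v) for k,v in d.items()})
    cv2.imwrite('pics/'+f+'.png',np.array(d['pixels'])[:,:,::-1]); return d
def load(f): return dict(np.load('pics/'+f+'.npz'))
def plane(d,uv,z):
    K=np.array(d['intrinsics']);E=np.array(d['extrinsics']);R=E[:3,:3];c=-R.T@E[:3,3]
    uv=np.atleast_2d(uv).astype(float)
    r=(np.linalg.inv(K)@np.c_[uv,np.ones(len(uv))].T).T@R
    return c+r*((z-c[2])/r[:,2])[:,None]
def proj(d,p):
    K=np.array(d['intrinsics']);E=np.array(d['extrinsics'])
    q=(K@(E[:3,:3]@np.atleast_2d(p).T+E[:3,3:])).T; return q[:,:2]/q[:,2:]
E
python3 - <<'E'
from h import *
a=snap('top','top0');b=snap('side','side0')
for d in(a,b):
    E=np.array(d['extrinsics']);print((-E[:3,:3].T@E[:3,3]).round(),E[2,:3].round(2),np.array(d['intrinsics'])[0,0])
o=readout.get_obs();print(o['t'],o['orientation'],o['width'])
E
```

```text
[ 446.  -28. 1233.] [ 0.16  0.01 -0.99] 502.69573622000826
[306. 809. 928.] [ 0.25 -0.67 -0.7 ] 503.12430410349486
0.1 [-3.10344144e+00 -4.79827021e-01  3.05969248e-04] 87.98797434183889
```

View pics/top0.png

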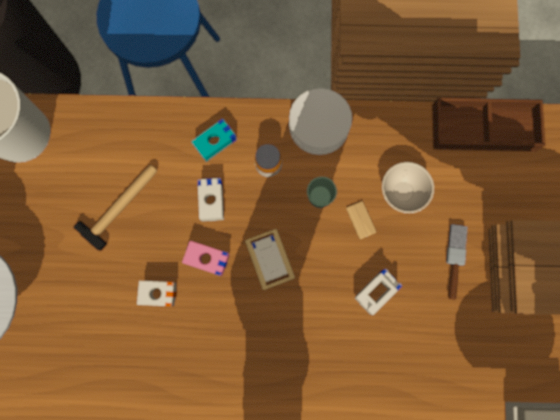

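View pics/side0.png

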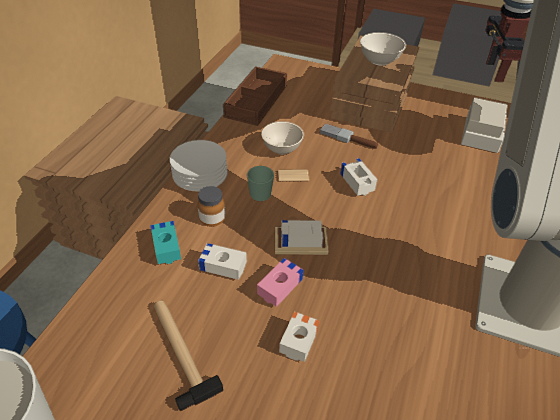

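The top view shows the possible collars: white with blue (210,199), white with orange (155,293), pink (206,258) and turquoise (214,140). The white and blue one is the collar I want. The ring (white, window, blue marks) is at (378,291) and the base on its board at (270,259). I'll check these with a close crop.

```bash
python3 - <<'E'
from h import *
d=load('top0');im=cv2.imread('pics/top0.png')
out=[]
for n,(u,v),h in(('collar',(210,199),44),('ring',(378,291),50),('base',(270,259),48)):
    c=im[v-32:v+33,u-32:u+33];out.append(cv2.resize(c,(260,260),interpolation=cv2.INTER_CUBIC))
    hsv=cv2.cvtColor(c,cv2.COLOR_BGR2HSV)
    blue=((hsv[...,0]>105)&(hsv[...,0]<130)&(hsv[...,1]>130)).astype('uint8')
    white=((hsv[...,1]<75)&(hsv[...,2]>(75 if n=='base' else 110))).astype('uint8')
    m=cv2.morphologyEx(blue|white,cv2.MORPH_CLOSE,np.ones((3,3)))
    cs=max(cv2.findContours(m,0,1)[0],key=cv2.contourArea)[:,0]+[u-32,v-32]
    P=plane(d,cs,h)[:,:2];r=cv2.minAreaRect(P.astype('float32'))
    ys,xs=np.nonzero(blue);B=plane(d,np.c_[xs+u-32,ys+v-32],h)[:,:2].mean(0)
    print(n,np.round(r[0]),np.round(r[1]),round(r[2],1),'blue',B.round(),proj(d,[[*r[0],h]]).round(1))
    out[-1]=np.vstack([out[-1],cv2.cvtColor(cv2.resize((blue*120+white*100),(260,260),interpolation=0),cv2.COLOR_GRAY2BGR)])
cv2.imwrite('pics/c1.png',np.hstack(out))
E
```

```text
collar [670. 160.] [105.  58.] 6.3 blue [712. 160.] [[210.  198.9]]
ring [ 458. -242.] [ 56. 100.] 45.2 blue [ 493. -265.] [[378.3 291.2]]
base [531.  14.] [99. 56.] 21.9 blue [572.  22.] [[269.  257.7]]
```

View pics/c1.png

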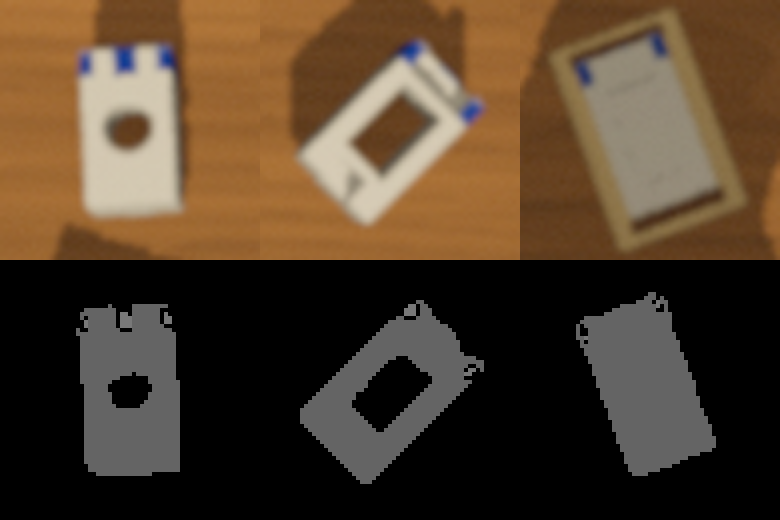

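The crop confirms the white collar with blue marks, the ring and the base. The blue ends give yaws of about +2° for the collar, -45° for the ring and +22° for the base. Next I hover over the ring for a wrist view.

step_arm --targets '[[[0.54,0.71,0,0,0,-1,1],[0.54,0.71,0,0,0,-1,1],[0.54,0.71,0,0,0,-1,1],[0.54,0.71,0,0,0,-1,1],[0.54,0.71,0,0,0,-1,1]]]'

```text
t: 0.72
ee_pos: [324.4, -417.0, 404.4]
orientation: [-3.14, 0.07, 0.001]
ft_force: [-0.3, -1.0, 0.5]
width: 87.9
grasp_force: 0.0
```

step_arm --targets '[[[0.54,0.71,0,0,0,-1,1],[0.54,0.71,0,0,0,-1,1],[0.54,0.71,0,0,0,-1,1],[0.54,0.71,0,0,0,-1,1],[0.54,0.71,0,0,0,-1,1]]]'

```text
t: 1.35
ee_pos: [459.4, -239.5, 404.5]
orientation: [-3.081, 0.614, 0.001]
ft_force: [1.0, -0.1, -0.4]
width: 87.9
grasp_force: 0.0
```

step_arm --targets '[[[0,0,0,0,0,-1,1],[0,0,0,0,0,-1,1],[0,0,0,0,0,-1,1],[0,0,0,0,0,-1,1],[0,0,0,0,0,-1,1]]]'

```text
t: 1.98
ee_pos: [458.7, -240.7, 404.4]
orientation: [-2.927, 1.14, 0.001]
ft_force: [0.0, -0.6, -0.0]
width: 87.7
grasp_force: 0.0
```

```bash
python3 - <<'E'
from h import *
d=snap('wrist','w1');o=readout.get_obs();E=d['extrinsics']
print(o['t'],o['ee_pos'],o['orientation'],o['qpos'])
E=np.array(E);print((-E[:3,:3].T@E[:3,3]).round(),E[:3,:3].round(2),d['intrinsics'][0][0],proj(d,[[458,-242,50]]))
E
```

```text
2.025 [ 458.63411433 -240.70835886  404.3761553 ] [-2.92585311e+00  1.14387989e+00  1.09626454e-03] [-5.06293715e-01  2.66907478e-01  1.86471881e+00 -1.18824977e-05
  1.01066921e+00  1.80988016e+00]
[ 521. -299.  385.] [[-0.68 -0.74  0.  ]
 [-0.7   0.64  0.31]
 [-0.23  0.21 -0.95]] 334.06448668931984 [[274.59598891 185.35579426]]
```

View pics/w1.png

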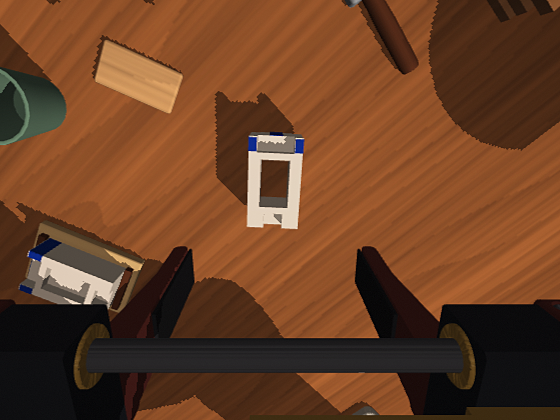

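The wrist view shows the ring upright, with its blue end at the top near (275,143), its -x end near (272,228) and its window from (261,160) to (289,207).

```bash
cat >> h.py <<'E'
def blob(m,uv):
    m=m.astype('uint8');n,l=cv2.connectedComponents(m);return (l==l[uv[1],uv[0]]).astype('uint8')
def rect(d,m,h):
    c=max(cv2.findContours(m,cv2.RETR_EXTERNAL,cv2.CHAIN_APPROX_NONE)[0],key=cv2.contourArea)[:,0]
    r=cv2.minAreaRect(plane(d,c,h)[:,:2].astype('float32'))
    (w,hh),a=r[1],r[2]
    if hh>w:a-=90;w,hh=hh,w
    return np.round(r[0],1),round(w,1),round(hh,1),round(a,1)
E
python3 - <<'E'
from h import *
d=load('w1');hsv=cv2.cvtColor(d['pixels'],cv2.COLOR_RGB2HSV);S=hsv[...,1];V=hsv[...,2]
win=np.zeros(S.shape,bool);wh=(S<60)&(V>175)
win[155:212,252:298]=~wh[155:212,252:298]
print('win',rect(d,blob(win,(275,175)),50))
for y in range(160,226,10):
    x=np.nonzero(wh[y,230:320])[0]+230;print(y,x.min(),x.max()+1)
    L=plane(d,[[x.min(),y+.5],[x.max()+1,y+.5]],50)[:,:2];print(L.round(1).tolist(),L.mean(0).round(1))
for x in (250,254,258,288,292,296):
    c=np.nonzero(wh[140:240,x])[0]+140;print(x,c.min(),c.max()+1,plane(d,[[x+.5,c.max()+1]],50)[0,:2].round(1))
E
```

```text
win (array([ 459.6, -242.6]), 50.3, 30.0, -45.1)
160 249 302
[[494.5, -240.4], [458.3, -279.8]] [ 476.4 -260.1]
170 249 301
[[487.1, -233.3], [451.3, -272.3]] [ 469.2 -252.8]
180 248 301
[[480.3, -225.3], [443.4, -265.5]] [ 461.9 -245.4]
190 248 300
[[472.6, -218.0], [436.1, -257.7]] [ 454.4 -237.8]
200 248 299
[[464.8, -210.5], [428.7, -249.8]] [ 446.7 -230.1]
210 248 299
[[456.8, -202.8], [420.4, -242.5]] [ 438.6 -222.7]
220 248 298
[[448.7, -195.0], [412.6, -234.3]] [ 430.7 -214.7]
250 151 227 [ 441.6 -191.8]
254 151 227 [ 438.7 -195. ]
258 140 227 [ 435.7 -198.1]
288 154 228 [ 413.1 -221.1]
292 154 229 [ 409.3 -223.5]
296 153 229 [ 406.4 -226.7]
```

step_arm --targets '[[[0.02,-0.04,-0.84,0,0,-0.6,1],[0,0,-0.84,0,0,0,1],[0,0,-0.84,0,0,0,1],[0,0,-0.84,0,0,0,1],[0,0,-0.83,0,0,0,1]]]'

```text
t: 2.65
ee_pos: [459.7, -242.7, 193.8]
orientation: [-2.905, 1.196, -0.0]
ft_force: [-0.0, -0.3, 0.1]
width: 87.3
grasp_force: 0.0
```

step_arm --targets '[[[0,0,0,0,0,0,1],[0,0,0,0,0,0,0],[0,0,0,0,0,0,0],[0,0,0,0,0,0,0],[0,0,0,0,0,0,0]]]'

```text
t: 3.28
ee_pos: [460.1, -243.0, 196.2]
orientation: [2.904, -1.198, 0.003]
ft_force: [-1.8, 1.0, 7.9]
width: 53.7
grasp_force: 30.0
```

step_arm --targets '[[[0,0,0.5,0,0,0,0],[0,0,0.8,0,0,0,0],[0,0,1,0,0,1,0],[0,0,1,0,0,1,0],[0,0,0.9,0,0,1,0]]]'

```text
t: 3.9
ee_pos: [459.4, -242.6, 407.0]
orientation: [3.015, -0.884, 0.001]
ft_force: [0.7, -0.2, -2.3]
width: 53.9
grasp_force: 30.0
```

step_arm --targets '[[[-0.03,0.56,0,0,0,1,0],[-0.03,0.56,0,0,0,1,0],[-0.03,0.56,0,0,0,1,0],[-0.03,0.56,0,0,0,1,0],[-0.03,0.56,0,0,0,1,0]]]'

```text
t: 4.53
ee_pos: [451.7, -101.8, 405.1]
orientation: [-3.122, 0.347, 0.001]
ft_force: [-0.1, 0.2, -2.9]
width: 53.8
grasp_force: 30.0
```

step_arm --targets '[[[-0.03,0.56,0,0,0,1,0],[-0.03,0.56,0,0,0,1,0],[-0.03,0.56,0,0,0,1,0],[0,0,0,0,0,1,0],[0,0,0,0,0,1,0]]]'

```text
t: 5.15
ee_pos: [447.3, -18.3, 405.1]
orientation: [3.135, 0.202, -0.001]
ft_force: [0.1, 0.2, -1.6]
width: 54.3
grasp_force: 30.0
```

step_arm --targets '[[[0,0,0,0,0,1,0],[0,0,0,0,0,1,0],[0,0,0,0,0,1,0],[0,0,0,0,0,0.8,0],[0,0,0,0,0,0,0]]]'

```text
t: 5.78
ee_pos: [447.4, -18.8, 405.1]
orientation: [-3.082, -0.609, 0.001]
ft_force: [-0.3, 0.5, -2.4]
width: 53.6
grasp_force: 30.0
```

```bash
python3 - <<'E'
from h import *
d=snap('wrist','w2');o=readout.get_obs()
print(o['t'],o['ee_pos'],o['orientation'],o['qpos'],proj(d,[[531,14,48]]))
E
```

```text
5.825 [447.49624052 -18.77069377 405.13784113] [-3.08214768e+00 -6.07846485e-01  4.64034919e-04] [-6.84932923e-02  1.59234922e-01  2.00550677e+00 -1.41814436e-06
  9.77156600e-01  1.11287088e+00] [[275.64522413  93.44036508]]
```

View pics/w2.png

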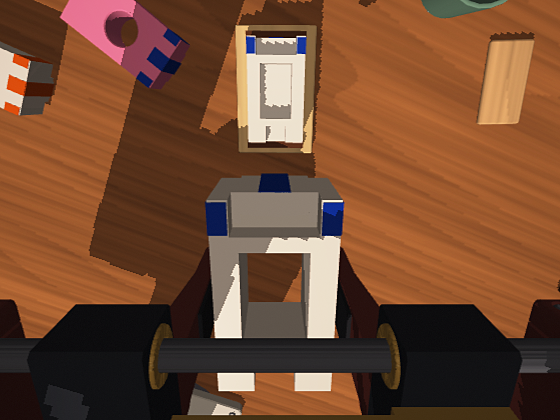

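The wrist view shows the base square-on: white top from about (247,37) to (304,142), blue end at the top. The held ring is below it, with its window's +x edge at y≈252 and its -x end at y≈391.

```bash
python3 - <<'E'
from h import *
d=load('w2');hsv=cv2.cvtColor(d['pixels'],cv2.COLOR_RGB2HSV);S=hsv[...,1].astype(int);V=hsv[...,2]
H=hsv[...,0]
ok=(S<70)|((H>105)&(H<130)&(S>100))
ok&=V>60
Lp=[];Rp=[]
for y in range(42,140,8):
    x=np.nonzero(ok[y,236:318])[0]+236;Lp.append([x.min(),y+.5]);Rp.append([x.max()+1,y+.5])
print([int(a[0]) for a in Lp],[int(a[0]) for a in Rp])
T=[];B=[]
for x in (250,252,254,256,296,298,300,302):
    c=np.nonzero(ok[28:160,x])[0]+28;T.append([x+.5,c.min()]);B.append([x+.5,c.max()+1])
print([int(a[1]) for a in T],[int(a[1]) for a in B])
L,R,T,B=[plane(d,p,48)[:,:2] for p in(Lp,Rp,T,B)]
fit=lambda P:cv2.fitLine(P.astype('float32'),cv2.DIST_HUBER,0,.01,.01).ravel()
for P in(L,R):
    f=fit(P);print('yaw',np.degrees(np.arctan2(f[1],f[0]))%180)
yaw=np.radians(np.mean([np.degrees(np.arctan2(fit(P)[1],fit(P)[0]))%180 for P in(L,R)]))
ex=np.array([np.cos(yaw),np.sin(yaw)]);ey=np.array([-ex[1],ex[0]])
med=lambda P,e:np.median(P@e)
print('len',med(T,ex)-med(B,ex),'wid',med(L,ey)-med(R,ey))
c=ex*(med(T,ex)+med(B,ex))/2+ey*(med(L,ey)+med(R,ey))/2
print('base',c,np.degrees(yaw))
o=readout.get_obs();t=o['ee_pos'][:2];a=2*np.arctan2(o['orientation'][1],o['orientation'][0]);ty=np.degrees(a)
tx=np.array([np.cos(a),np.sin(a)]);print('toolyaw',ty%360)
zt=o['ee_pos'][2]-196+50
dark=S>70
ys=[next(y for y in range(245,275) if S[y,x]>90 or V[y,x]<120) for x in range(250,305,6)]
print('win+x rows',ys,[((plane(d,[[x+.5,y]],zt)[0,:2]-t)@tx).round(1) for x,y in zip(range(250,305,6),ys)])
print('-x end',[((plane(d,[[x,391]],zt)[0,:2]-t)@tx).round(1) for x in(225,325)])
print('ring mid y',plane(d,[[212,300],[340,300]],zt)[:,:2]@np.array([-tx[1],tx[0]])-t@np.array([-tx[1],tx[0]]))
E
```

```text
[246, 247, 247, 247, 247, 247, 247, 248, 248, 248, 248, 248, 248] [307, 306, 305, 305, 305, 305, 304, 304, 304, 304, 303, 303, 303]
[36, 36, 36, 38, 36, 36, 36, 36] [142, 142, 142, 142, 143, 143, 143, 142]
yaw 22.05894
yaw 21.782732
len 95.67566760181916 wid 54.495318320049364
base [532.67542459  14.42022816] 21.920835
toolyaw 22.31286441521752
win+x rows [253, 253, 253, 253, 253, 253, 253, 253, 253, 270] [np.float64(23.2), np.float64(23.2), np.float64(23.3), np.float64(23.3), np.float64(23.3), np.float64(23.3), np.float64(23.3), np.float64(23.3), np.float64(23.3), np.float64(15.3)]
-x end [np.float64(-50.3), np.float64(-50.3)]
ring mid y [ 27.11470327 -28.94811938]
```

step_arm --targets '[[[0.43,0.17,0,0,0,-0.1,0],[0.43,0.17,0,0,0,0,0],[0.43,0.17,-0.5,0,0,0,0],[0.44,0.16,-0.9,0,0,0,0],[0,0,-0.9,0,0,0,0]]]'

```text
t: 6.45
ee_pos: [535.8, 15.2, 289.3]
orientation: [3.084, 0.598, 0.004]
ft_force: [-1.1, -0.8, -1.9]
width: 53.9
grasp_force: 30.0
```

step_arm --targets '[[[0,0,-0.5,0,0,0,0],[0,0,-0.2,0,0,0,0],[0,0,0,0,0,0,0],[0,0,0,0,0,0,0],[0,0,0,0,0,0,0]]]'

```text
t: 7.08
ee_pos: [534.7, 14.7, 256.3]
orientation: [3.084, 0.599, 0.003]
ft_force: [0.2, -0.3, -2.1]
width: 53.7
grasp_force: 30.0
```

step_arm --targets '[[[-0.01,0,-0.08,0,0,0,0],[0,0,-0.08,0,0,0,0],[0,0,-0.08,0,0,0,0],[0,0,-0.06,0,0,0,0],[0,0,0,0,0,0,0]]]'

```text
t: 7.7
ee_pos: [533.7, 14.7, 239.8]
orientation: [-3.084, -0.599, 0.001]
ft_force: [0.1, -1.2, -2.1]
width: 53.8
grasp_force: 30.0
```

step_arm --targets '[[[0,0,-0.04,0,0,0,0],[0,0,-0.04,0,0,0,0],[0,0,-0.04,0,0,0,0],[0,0,0,0,0,0,0],[0,0,0,0,0,0,0]]]'

```text
t: 8.32
ee_pos: [533.8, 14.7, 234.2]
orientation: [3.084, 0.599, 0.0]
ft_force: [-0.6, -0.6, 0.1]
width: 54.2
grasp_force: 30.0
```

step_arm --targets '[[[0,0,0,0,0,0,0.8],[0,0,0,0,0,0,0.9],[0,0,0,0,0,0,0.95],[0,0,0,0,0,0,0.95],[0,0,0,0,0,0,0.95]]]'

```text
t: 8.95
ee_pos: [533.8, 14.7, 234.2]
orientation: [3.084, 0.599, -0.0]
ft_force: [-0.1, -0.4, 0.0]
width: 83.6
grasp_force: 0.0
```

step_arm --targets '[[[0,0,0.3,0,0,0,0.95],[0,0,0.8,0,0,0,0.95],[0,0,0.9,0,0,0,0.95],[0,0,0.9,0,0,0,0.95],[0,0,0.5,0,0,0,0.95]]]'

```text
t: 9.57
ee_pos: [533.9, 14.7, 407.8]
orientation: [3.083, 0.599, 0.006]
ft_force: [-0.0, -0.8, -0.5]
width: 83.4
grasp_force: 0.0
```

step_arm --targets '[[[-0.3,-0.12,0,0,0,0,0.95],[-0.3,-0.12,0,0,0,0,0.95],[-0.3,-0.12,0,0,0,0,0.95],[-0.3,-0.12,0,0,0,0,0.95],[0,0,0,0,0,0,0.95]]]'

```text
t: 10.2
ee_pos: [472.6, -9.8, 403.7]
orientation: [-3.084, -0.598, 0.002]
ft_force: [-0.2, -0.1, 0.8]
width: 83.2
grasp_force: 0.0
```

```bash
python3 - <<'E'
from h import *
d=snap('wrist','w3');o=readout.get_obs()
print(o['t'],o['ee_pos'],o['orientation'],proj(d,[[532.7,14.4,88],[670,160,44]]))
E
```

```text
10.25 [473.38907195  -9.58033138 404.04643145] [-3.08409748e+00 -5.97765388e-01  2.00294340e-04] [[ 274.28800453  122.83454285]
 [ 172.15902642 -109.20436824]]
```

View pics/w3.png

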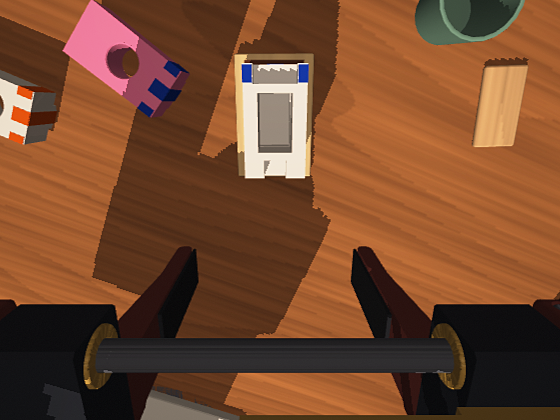

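The ring sits square on the base, top from (242,64) to (308,178), with both blue ends at the top. I'll measure it in this frame and go on to the collar.

```bash
cat > m.py <<'E'
from h import *
def edges(f,h,x0,x1,y0,y1,rows,cols,a):
    d=load(f);hsv=cv2.cvtColor(d['pixels'],cv2.COLOR_RGB2HSV).astype(int);H,S,V=hsv[...,0],hsv[...,1],hsv[...,2]
    ok=((S<70)&(V>130))|((H>105)&(H<130)&(S>100)&(V>60))
    Lp,Rp,T,B=[],[],[],[]
    for y in rows:
        x=np.nonzero(ok[y,x0:x1])[0]+x0;Lp.append([x.min(),y+.5]);Rp.append([x.max()+1,y+.5])
    for x in cols:
        c=np.nonzero(ok[y0:y1,x])[0]+y0;T.append([x+.5,c.min()]);B.append([x+.5,c.max()+1])
    print([int(p[0]) for p in Lp],[int(p[0]) for p in Rp],[int(p[1]) for p in T],[int(p[1]) for p in B])
    L,R,T,B=[plane(d,p,h)[:,:2] for p in(Lp,Rp,T,B)]
    ys=[]
    for P in(L,R):
        q=cv2.fitLine(P.astype('float32'),cv2.DIST_HUBER,0,.01,.01).ravel();ys.append((np.degrees(np.arctan2(q[1],q[0]))+90)%180-90)
    yaw=np.radians(np.mean(ys));ex=np.array([np.cos(yaw),np.sin(yaw)]);ey=np.array([-ex[1],ex[0]])
    m=lambda P,e:np.median(P@e)
    print('yaws',ys,'len',m(T,ex)-m(B,ex),'wid',m(L,ey)-m(R,ey))
    print('centre',ex*(m(T,ex)+m(B,ex))/2+ey*(m(L,ey)+m(R,ey))/2,'B-end based',ex*(m(B,ex)+48)+ey*(m(L,ey)+m(R,ey))/2)
E
python3 -c "
from m import *
edges('w3',88,238,316,58,200,range(70,175,8),(246,249,252,300,303,305),0)"
```

```text
[242, 242, 243, 243, 243, 243, 244, 244, 244, 244, 244, 245, 245, 245] [309, 308, 308, 308, 307, 307, 307, 307, 306, 306, 306, 306, 306, 305] [63, 63, 64, 63, 63, 63] [178, 178, 178, 178, 178, 167]
yaws [np.float32(22.109772), np.float32(21.858665)] len 96.11042046374956 wid 54.48373420402049
centre [532.51296805  13.45174577] B-end based [532.46177232  13.43107776]
```

step_arm --targets '[[[0.79,0.68,0,0,0,-1,0.95],[0.79,0.68,0,0,0,-1,0.95],[0.79,0.68,0,0,0,-1,0.95],[0.79,0.68,0,0,0,-1,0.95],[0.79,0.68,0,0,0,-0.8,1]]]'

```text
t: 10.88
ee_pos: [672.9, 162.3, 403.8]
orientation: [-3.141, -0.073, -0.0]
ft_force: [0.8, -0.3, 0.1]
width: 87.1
grasp_force: 0.0
```

step_arm --targets '[[[0,0,0,0,0,0,1],[0,0,0,0,0,0,1],[0,0,0,0,0,0,1],[0,0,0,0,0,0,1],[0,0,0,0,0,0,1]]]'

```text
t: 11.5
ee_pos: [671.0, 160.2, 404.6]
orientation: [-3.141, -0.075, -0.001]
ft_force: [-0.3, 0.8, -0.4]
width: 87.6
grasp_force: 0.0
```

```bash
python3 - <<'E'
from h import *
d=snap('wrist','w4');o=readout.get_obs()
print(o['t'],o['ee_pos'],o['orientation'],np.degrees(2*np.arctan2(*o['orientation'][1::-1])),proj(d,[[670,160,44]]))
E
```

```text
11.55 [671.08963036 160.30630326 404.52442342] [-3.14058985e+00 -7.55127163e-02 -4.97523743e-04] -357.2452776851361 [[273.88954735 185.12829135]]
```

View pics/w4.png

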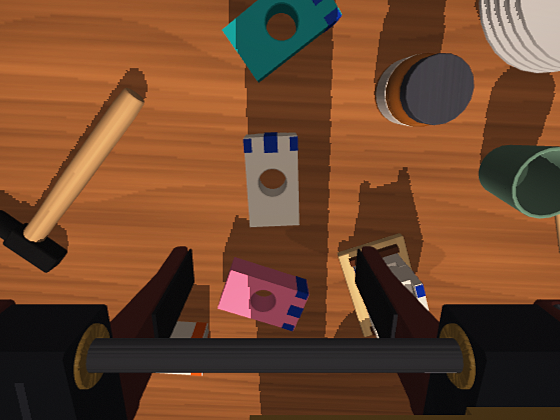

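The view shows the collar from (245,138) to (300,227), blue stripes at the top and hole at (272,183). Both sides are clear for the fingers.

```bash
python3 - <<'E'
from m import *
d=load('w4');hsv=cv2.cvtColor(d['pixels'],cv2.COLOR_RGB2HSV).astype(int);S,V,H=hsv[...,1],hsv[...,2],hsv[...,0]
print(hsv[200,[240,243,246,250,296,299,302]].tolist(), hsv[[128,132,136,140,144,148,152],255].tolist())
L,R,B=[],[],[]
ok=(S<70)&(V>110)
for y in range(156,222,8):
    x=np.nonzero(ok[y,235:312])[0]+235;L.append([x.min(),y+.5]);R.append([x.max()+1,y+.5])
for x in range(254,296,6):
    c=np.nonzero(ok[195:240,x])[0]+195;B.append([x+.5,c.max()+1])
print([p[0] for p in L],[p[0] for p in R],[p[1] for p in B])
P=[plane(d,p,44)[:,:2] for p in(L,R,B)]
g=[]
for p in P:
    q=cv2.fitLine(p.astype('float32'),cv2.DIST_HUBER,0,.01,.01).ravel();g.append(np.degrees(np.arctan2(q[1],q[0])));
print('yaw',g)
yaw=np.radians(np.mean([(a+90)%180-90 for a in g[:2]]));ex=np.array([np.cos(yaw),np.sin(yaw)]);ey=np.array([-ex[1],ex[0]])
l,r=[np.median(p@ey) for p in P[:2]];b=np.median(P[2]@ex)
print('wid',l-r,'centre',ex*(b+48)+ey*(l+r)/2)
hole=np.zeros(S.shape,'uint8');hole[163:203,254:291]=(~(ok&(V>np.median(V[205:220,255:290])-25)))[163:203,254:291]
c=max(cv2.findContours(hole,0,1)[0],key=cv2.contourArea)
Q=plane(d,c[:,0]+.5,44)[:,:2];print('hole',cv2.fitEllipse(Q.astype('float32')))
E
```

```text
[[12, 181, 169], [12, 184, 168], [12, 189, 170], [16, 48, 144], [16, 47, 145], [12, 212, 77], [12, 181, 86]] [[12, 181, 100], [11, 182, 91], [14, 54, 90], [16, 50, 147], [14, 51, 146], [15, 52, 147], [15, 49, 146]]
[np.int64(245), np.int64(246), np.int64(246), np.int64(247), np.int64(248), np.int64(248), np.int64(249), np.int64(249), np.int64(250)] [np.int64(298), np.int64(298), np.int64(298), np.int64(298), np.int64(298), np.int64(299), np.int64(299), np.int64(299), np.int64(299)] [np.int64(227), np.int64(227), np.int64(226), np.int64(226), np.int64(226), np.int64(226), np.int64(225)]
yaw [np.float32(5.5283694), np.float32(5.2137775), np.float32(-84.30935)]
wid 53.56800628817773 centre [671.76786278 161.27191317]
hole ((672.3375854492188, 161.5476531982422), (29.3195858001709, 29.93706703186035), 14.18324089050293)
```

step_arm --targets '[[[0.02,0.02,-0.83,0,0,0.65,1],[0,0,-0.83,0,0,0,1],[0,0,-0.83,0,0,0,1],[0,0,-0.83,0,0,0,1],[0,0,-0.81,0,0,0,1]]]'

```text
t: 12.18
ee_pos: [672.3, 161.6, 196.6]
orientation: [-3.138, -0.147, -0.001]
ft_force: [-0.3, 0.3, 0.8]
width: 87.8
grasp_force: 0.0
```

step_arm --targets '[[[0,0,0,0,0,0,1],[0,0,0,0,0,0,1],[0,0,0,0,0,0,0],[0,0,0,0,0,0,0],[0,0,0,0,0,0,0]]]'

```text
t: 12.8
ee_pos: [672.5, 161.8, 198.6]
orientation: [-3.138, -0.147, -0.002]
ft_force: [-0.6, -0.1, 0.2]
width: 61.6
grasp_force: 0.0
```

step_arm --targets '[[[0,0,0,0,0,0,0],[0,0,0,0,0,0,0],[0,0,0,0,0,0,0],[0,0,0,0,0,0,0],[0,0,0,0,0,0,0]]]'

```text
t: 13.42
ee_pos: [672.4, 161.8, 198.2]
orientation: [-3.138, -0.148, -0.001]
ft_force: [-1.9, 0.2, 6.0]
width: 53.9
grasp_force: 30.0
```

step_arm --targets '[[[0,0,0.4,0,0,0,0],[0,0,0.8,0,0,0,0],[0,0,0.9,0,0,0,0],[0,0,0.9,0,0,0,0],[0,0,0.6,0,0,0,0]]]'

```text
t: 14.05
ee_pos: [672.4, 161.7, 381.2]
orientation: [-3.138, -0.147, -0.005]
ft_force: [0.6, 0.0, -1.7]
width: 53.6
grasp_force: 30.0
```

step_arm --targets '[[[-0.69,-0.74,0,0,0,1,0],[-0.69,-0.74,0,0,0,1,0],[-0.69,-0.74,0,0,0,1,0],[-0.69,-0.72,0,0,0,1,0],[0,0,0,0,0,0.15,0]]]'

```text
t: 14.68
ee_pos: [532.1, 13.0, 378.4]
orientation: [3.085, 0.596, -0.002]
ft_force: [-0.3, 0.3, -0.9]
width: 53.9
grasp_force: 30.0
```

step_arm --targets '[[[0,0,-0.4,0,0,0,0],[0,0,-0.6,0,0,0,0],[0,0,-0.4,0,0,0,0],[0,0,0,0,0,0,0],[0,0,0,0,0,0,0]]]'

```text
t: 15.3
ee_pos: [535.1, 15.1, 308.6]
orientation: [3.084, 0.599, 0.002]
ft_force: [0.2, -0.2, -1.5]
width: 54.0
grasp_force: 30.0
```

```bash
python3 - <<'E'
from h import *
d=snap('wrist','w5');s=snap('side','s5');o=readout.get_obs()
a=2*np.arctan2(o['orientation'][1],o['orientation'][0]);tx=np.array([np.cos(a),np.sin(a)])
print(o['t'],o['ee_pos'],np.degrees(a)%360)
cv2.imwrite('pics/v5.png',np.hstack([cv2.resize(d['pixels'][:,:,::-1],(480,360)),cv2.resize(s['pixels'][170:290,250:355,::-1],(315,360))]))
t=o['ee_pos'][:2];zt=o['ee_pos'][2]-198+44
V=cv2.cvtColor(d['pixels'],cv2.COLOR_RGB2HSV)[...,1]
for x in(225,235,315,325):
    c=np.nonzero(V[340:418,x]<70)[0]+340;c=c[c>365];print(x,c.min() if len(c) else 0,c.max()+1 if len(c) else 0)
print('expected -x rows:',proj(d,[[*(t-48*tx),zt]]),'hole',proj(d,[[*(t+15*tx),zt]]))
E
```

```text
15.4 [534.93918033  14.91076282 308.81591228] 21.980149819490666
225 366 376
235 366 376
315 366 375
325 366 375
expected -x rows: [[273.82629157 375.56701785]] hole [[273.86458861 263.22347333]]
```

View pics/v5.png

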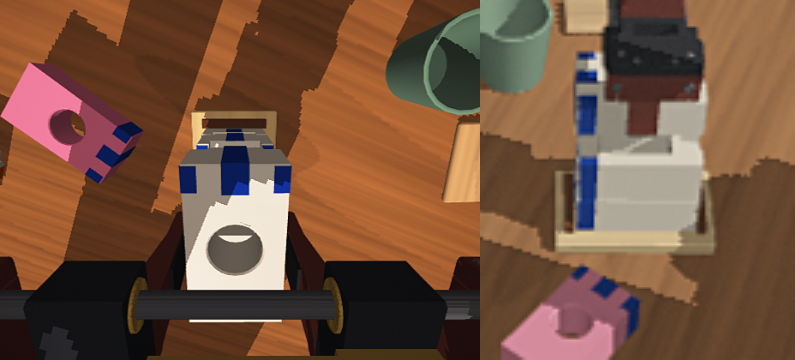

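The held collar is over the ring, blue ends together. Its -x end lies where a centred grip would put it, so I shift about -2.4 mm in x and -0.7 mm in y to match the ring's measured centre.

step_arm --targets '[[[-0.05,-0.015,-0.1,0,0,0,0],[0,0,-0.15,0,0,0,0],[0,0,-0.1,0,0,0,0],[0,0,0,0,0,0,0],[0,0,0,0,0,0,0]]]'

```text
t: 16.02
ee_pos: [531.9, 13.9, 290.1]
orientation: [-3.084, -0.599, 0.0]
ft_force: [0.1, 1.4, -1.2]
width: 53.7
grasp_force: 30.0
```

step_arm --targets '[[[0.01,0.005,-0.06,0,0,0,0],[0,0,-0.06,0,0,0,0],[0,0,-0.06,0,0,0,0],[0,0,0,0,0,0,0],[0,0,0,0,0,0,0]]]'

```text
t: 16.65
ee_pos: [532.3, 14.2, 281.2]
orientation: [-3.084, -0.599, 0.0]
ft_force: [0.6, -1.3, -1.5]
width: 53.7
grasp_force: 30.0
```

No contact 5 mm into the notches, so I keep lowering.

step_arm --targets '[[[0,0,-0.04,0,0,0,0],[0,0,-0.04,0,0,0,0],[0,0,-0.02,0,0,0,0],[0,0,0,0,0,0,0],[0,0,0,0,0,0,0]]]'

```text
t: 17.27
ee_pos: [532.3, 14.2, 276.2]
orientation: [3.084, 0.599, 0.0]
ft_force: [0.6, -0.2, -0.6]
width: 53.8
grasp_force: 30.0
```

step_arm --targets '[[[0,0,-0.01,0,0,0,0],[0,0,-0.01,0,0,0,0],[0,0,0,0,0,0,0],[0,0,0,0,0,0,0],[0,0,0,0,0,0,0]]]'

```text
t: 17.9
ee_pos: [532.3, 14.2, 276.1]
orientation: [3.084, 0.599, 0.0]
ft_force: [-3.9, -0.7, 11.0]
width: 54.1
grasp_force: 30.0
```

Contact: the collar is seated at 276.1. I release, back off and look.

step_arm --targets '[[[0,0,0.01,0,0,0,0.7],[0,0,0,0,0,0,0.85],[0,0,0,0,0,0,0.95],[0,0,0,0,0,0,0.95],[0,0,0,0,0,0,0.95]]]'

```text
t: 18.52
ee_pos: [532.3, 14.2, 275.6]
orientation: [-3.084, -0.599, 0.0]
ft_force: [0.0, -0.1, 0.8]
width: 83.3
grasp_force: 0.0
```

step_arm --targets '[[[0,0,0.3,0,0,0,0.95],[0,0,0.8,0,0,0,0.95],[0,0,0.8,0,0,0,0.95],[0,0,0.6,0,0,0,0.95],[0,0,0,0,0,0,0.95]]]'

```text
t: 19.15
ee_pos: [532.9, 14.2, 404.0]
orientation: [3.083, 0.599, 0.009]
ft_force: [-0.1, 0.0, 0.1]
width: 83.2
grasp_force: 0.0
```

step_arm --targets '[[[-0.4,-0.16,0,0,0,0,0.95],[-0.4,-0.16,0,0,0,0,0.95],[-0.4,-0.16,0,0,0,0,0.95],[0,0,0,0,0,0,0.95],[0,0,0,0,0,0,0.95]]]'

```text
t: 19.77
ee_pos: [472.8, -9.7, 400.6]
orientation: [-3.084, -0.599, -0.001]
ft_force: [0.3, -1.0, 0.3]
width: 83.3
grasp_force: 0.0
```

```bash
python3 - <<'E'
from h import *
d=snap('wrist','w6');s=snap('side','s6');o=readout.get_obs();print(o['t'],o['ee_pos'],proj(d,[[532.5,13.5,122]]))
cv2.imwrite('pics/v6.png',np.hstack([cv2.resize(d['pixels'][:,:,::-1],(480,360)),cv2.resize(s['pixels'][170:290,250:355,::-1],(315,360))]))
E
```

```text
19.875 [473.00317755  -9.5959675  400.61541507] [[275.05339385 127.82722995]]
```

View pics/v6.png

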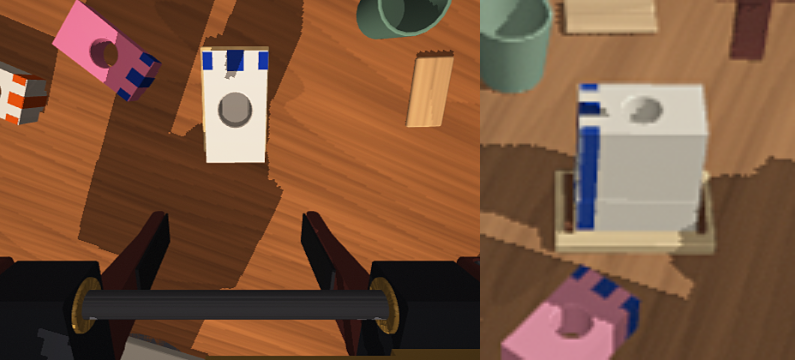

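The stack is flush and the blue stripe is continuous. One check of the collar's centre and height, then I hand in if it's good.

```bash
python3 - <<'E'
from m import *
edges('w6',122,225,325,50,210,range(66,185,10),(243,247,251,300,304,308),0)
d=load('w6');g=cv2.cvtColor(d['pixels'],cv2.COLOR_RGB2HSV)[...,2].astype(int)
hole=np.zeros(g.shape,'uint8');hole[104:154,250:300]=g[104:154,250:300]<200
c=max(cv2.findContours(hole,0,1)[0],key=cv2.contourArea)
r=cv2.fitEllipse(plane(d,c[:,0]+.5,122)[:,:2].astype('float32'));print(r)
if np.hypot(*(np.array(r[0])-[532.5,13.5]))<3: print(ctrl.close_job())
E
```

```text
[237, 236, 238, 238, 238, 239, 239, 239, 240, 240, 240, 241] [313, 313, 312, 312, 311, 311, 311, 310, 310, 310, 310, 309] [59, 59, 59, 59, 59, 59] [190, 190, 190, 189, 189, 189]
yaws [np.float32(22.10884), np.float32(21.788048)] len 96.16666063258572 wid 54.37868490636083
centre [532.29634064  13.55036219] B-end based [532.21905006  13.51921564]
((531.587890625, 13.728013038635254), (30.060466766357422, 30.1687068939209), 165.8642120361328)
the job is handed in; nothing more can be done
None
```

The mould is assembled and the job handed in at about 20 s: the ring is seated in the base and the collar in the ring, blue ends together and both released. The last camera check put the collar within about 1 mm of the ring's centre, and the arm came near nothing else on the bench; no verdict was shown.

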